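Rock the angle gauge on the ridge stud to its mark and hold

TASK

Set the slope for the slide-draining rest: pick up the angle gauge by its grip, gently seat the V notch in its foot squarely over the ridge stud of the rest with the dial still facing you, and rock it sideways on the ridge until the swinging pointer comes to rest between the two prongs of the fork-shaped mark. Finish while holding the gauge still like that, its notch resting on the ridge: do not let go. Leave the bottles and the timer alone, and never lay the gauge over or drop it.

Things in the scene. Friction and masses are not known exactly. Their poses are not given: they have to be found in the camera images.
- angle_gauge: Loose angle gauge standing upright, about 0.235 kg, 112 mm wide (y), 26 thick (x), 180 tall. Origin: middle of the underside of its foot bar; x from the face to the back: the white round dial (112 mm, centre 76 mm up) looks to -x, at the robot. Foot bar 18 mm high; in the middle of its underside a 90 degree V notch, mouth 22 mm wide, 11 mm deep, runs along x. Black grip block on top, see grip.
- grip (a point): Middle of the gauge's black grip block, 156 mm above its underside; axes as the gauge's. The block is 24 mm (y) by 22 mm (x), from 128 to 180 mm up; pinch it from above, best along y (in the plane of the dial). The dial's rim reaches 135 mm up.
- notch (a point): Point in the gauge, on its middle line 2.5 mm above its underside: it coincides with ridge when the notch sits fully on the ridge, and is the pivot of the rocking. Axes as the gauge's.
- drain_rest: Slide-draining rest, fixed: grey block 70 mm (x) by 90 mm (y) with an uneven stepped top (22 mm high at its -y side, 30 mm at +y). On its middle a web 8 mm thick carries the ridge stud, a round steel bar 12 mm in diameter and 34 mm long along the rest's x, crown 76 mm up. Origin: middle of the underside; z up. The seated gauge can lean 0.5 rad either way.
- ridge (a point): Middle of the ridge stud, on the bar's axis, 70 mm above the worktop; axes as the rest's (x along the bar).
- pointer (a joint): Angle of the black pendulum pointer on the dial, rad. It hangs freely from the hub and swings for a second or two after each move. 0: square to the foot bar (gauge upright); positive: tip towards the gauge's -y (right, seen from the face). At rest it equals the gauge's lean to its -y side, that is its turn about its own +x axis.
- mark (a joint): Angle of the fork-shaped mark on the dial, rad, same zero and sense as the pointer; fixed where it was set, between 0.17 and 0.45 (to the right). The pointer is on the mark when both values are equal.
- pointer_tip (a point): Tip of the pointer, 48 mm from the hub, 6 mm in front of the gauge's middle plane.
- mark_centre (a point): Point midway between the two prongs of the mark (12 mm apart inside), 48 mm from the hub; the pointer tip (4 mm wide) should come to rest here.
- bottle_amber: Bystander: amber dropper bottle, 33 mm in diameter, 111 mm tall, standing behind the work. Origin under its middle.
- oil_bottle: Bystander: small dropper bottle, 27 mm in diameter, 67 mm tall, standing behind the work. Origin under its middle.
- timer: Bystander: white countdown timer, 64 x 62 x 18 mm, lying in front of the work. Origin under its middle.
- microscope: Obstacle to keep clear of: the beige binocular microscope left of the rest, fixed, 435 mm tall, 404 mm long along its x and 189 mm wide; eyepieces at its -x end reach 202 mm from the origin at 380 to 435 mm up. Origin: on the worktop near the middle of its foot.
Things that resemble listed ones, but are neither listed nor needed, are in the scene too. Of the things like the angle_gauge, leave any that is brown; of the rest the smaller one is meant. Of the things that look like the drain_rest, the smallest one is meant.

How it is judged:
On the way:
1. the gauge is held with its notch seated on the ridge stud (y of ridge in the frame of angle_gauge between -0.004 and 0.004 m and x of ridge in the frame of angle_gauge between -0.012 and 0.012 m and z of ridge in the frame of angle_gauge between -0.003 and 0.007 m and angle between the x axis of angle_gauge and the x axis of drain_rest, either way round below 0.2 rad and contact force between angle_gauge and drain_rest above 0.2 N and contact force between the fingers and angle_gauge above 1 N), for 0.2 s.
At the end, for the whole second after the job is handed in: Fingers hold the gauge (>1 N), clear of the worktop and still (<20 mm/s); dial to the robot, lean to the right; notch rests on the ridge (>0.2 N; 4 mm across, 5 mm in height, 12 mm along, 0.2 rad); pointer tip within 4 mm of the mark's middle and settled (<0.25 rad/s) (all of step 1 and distance between pointer_tip and mark_centre below 0.004 m and velocity of joint pointer between -0.25 and 0.25 rad/s and linear speed of angle_gauge below 0.02 m/s and height (world z) of angle_gauge above 0.05 m and y of pointer_tip in the frame of drain_rest below -0.003 m); the arm keeps its last pose, push and grip.
It fails at once if a bystander is moved more than 30 mm (distance of any of bottle_amber, oil_bottle, timer from where it was at the start of the episode above 0.03 m).
It fails at once if the gauge is laid or tipped over (more than 57 degrees) (angle between angle_gauge's own z axis and vertical above 1 rad).
It fails at once if the gauge is dropped or flung (over 0.9 m/s) (linear speed of angle_gauge above 0.9 m/s).
It fails at once if the gauge is rammed onto the rest (over 60 N) (contact force between angle_gauge and drain_rest above 60 N).
It also fails if it takes over 53 s, if anything falls off the work surface, if the arm or the gripper's body presses on something with over 40 N, if the wrist force passes 120 N, or if a joint passes its speed limit or range.

ROBOT

A 6-joint arm with a two-finger parallel gripper is mounted at the origin on a cart in front of the work surface, level with it; the furniture and walls round the work are solid. World frame = base frame: x ahead of the robot, y to its left, z up, the work surface at z = 0. Lengths are in m, angles in rad, forces in N, time in s.
With the tool pointing down it reaches from about 0.375 to 0.975 m from the base axis. Payload 3.8 kg.
Tool frame: the origin (TCP) lies on the centre line of the jaws, within the pads' length; the fingertips stand 17 mm ahead of it and the grasp point (between the pads) lies 2 mm behind it (bot.tip_extent is the distance from the TCP to the fingertips, in m); z points along the fingers, y is the line along which they close (so a half turn about z gives the same grasp; the last joint's range is limited). The gripper opens to 85 mm and grips with 20 to 120 N. Pads are 22 mm wide; open, the fingers measure 114 mm over their backs; the gripper's body (76 mm by 85 mm) begins 54 mm behind the grasp point. The pads swing forward as they close: fully open they stand 13 mm farther back than shut.
Start: joints at [-1.232, 0.264, 1.604, -0, 1.274, -0.037], TCP at [0.248, -0.628, 0.248] pointing down, gripper open.
Joint ranges: [-2.63, 2.63], [-0.94, 2.18], [0.31, 2.57], [-1.31, 4.45], [0, 2.66], [-2.55, 2.55]. Speed limits (rad/s): [2.57, 2.57, 3.14, 3.14, 3.14, 3.14].

INTERFACE

Orientations are given as a rotation vector (axis times angle).
In Python, from workcell import readout, read_camera, finish_job, bot gives the robot as it stands.
- The arm moves only by the tool jog_arm, never from a script. Its argument "deltas" is one flat list of numbers, 7 for each row, row after row: the shift along the tool's x, y, z in m, then the turn, a rotation vector about the tool's x, y, z in degrees, then the gripper command: -1 is shut, 1 is fully open, values between are in proportion. A call has 1 to 8 rows; each row is the pose to reach, as a shift and turn from the pose commanded when the call began, along the tool's axes at that moment; what a row does not reach only later rows make up. A row lasts 1/10 s, in which the tool goes at most 50 mm and 8.59 degrees, less where a joint would pass 70% of its speed; a pose out of reach is approached as far as the arm can. A call with a gripper value outside its range is refused whole. The fingers move at their own pace and stop on an object; "squeeze" is the grip in N (left out, the last holds). Time passes only in rows, so rows that repeat a pose let the fingers close. It gives the time, the measured TCP pose, the force, the opening and the grip force at its end, in the units of the state.
- readout.read_state(): the state, without advancing time (a new reading comes with each control period).
- read_camera(name): name is "side" or "top" or "wrist"; returns a dict with "color" (384x512x3 uint8, blue, green, red), "fx", "fy", "cx", "cy" (pixels), "dist" ([k1, k2, p1, p2, k3] as OpenCV has them; the pictures are not rectified), "origin" and "attitude" of the camera in the world. Camera axes: x right, y down, z forward; pixel columns grow to the right and rows downward; lengths in m; the calibration is good to about 2 mm. A picture is of the moment at which its call begins. There is no depth.
- finish_job(): hands the job in; it is judged then, once.
The state is a dict: "time": time; "q": joint angles; "joint_vel": joint speeds; "joint_torque": joint torques, N m; "tool_pos": TCP position; "tcp_rot": TCP orientation; "wrist_force": force on the tool from outside, world axes, zero at the start; "torque": the same for the moment, N m; "width": opening from 0.0 (shut) to 1.0 (fully open); "grip_force": force on a finger pad.
Only numpy, scipy, OpenCV 4.12 (cv2) and the standard library are available. Lean on these libraries where they do the work, as an engineer would, in place of code of your own. Each camera call takes 0.05 s, during which the arm holds its last target. There are 200 camera calls.

## Working session

There is one attempt and no reset: what is moved stays moved. The work goes in short steps, Python scripts to look and compute and a tool call to move; the robot and the scene stay as the last step left them, time stands still between calls to the robot, and variables do not carry over. Pictures are saved under pics/ and viewed, at most 10 in all, crops included, and the job is handed in when it is done.

Besides the shell and the picture viewer there is one more tool, called after ">>>" in YAML: its name, and indented under it one key for each argument. jog_arm: Moves the arm, as the interface text tells. Its arguments: {"type":"object","properties":{"deltas":{"type":"array"},"squeeze":{"type":"number"}},"required":["deltas"]}

```bash
mkdir -p pics; cat > h.py <<'E'
import numpy as np, cv2
from scipy.spatial.transform import Rotation as R
from workcell import readout, read_camera, finish_job, bot
def att(c):
    a=np.array(c["attitude"],float)
    return a if a.shape==(3,3) else (R.from_rotvec(a).as_matrix() if a.size==3 else R.from_quat(a).as_matrix())
def ray(c,px):
    K=np.array([[c["fx"],0,c["cx"]],[0,c["fy"],c["cy"]],[0,0,1]])
    n=cv2.undistortPoints(np.array(px,float).reshape(-1,1,2),K,np.array(c["dist"])).reshape(-1,2)
    return np.array(c["origin"]),np.c_[n,np.ones(len(n))]@att(c).T
def onz(c,px,z):
    o,d=ray(c,px); return o+d*((z-o[2])/d[:,2])[:,None]
def onx(c,px,x):
    o,d=ray(c,px); return o+d*((x-o[0])/d[:,0])[:,None]
def proj(c,P):
    K=np.array([[c["fx"],0,c["cx"]],[0,c["fy"],c["cy"]],[0,0,1]])
    A=att(c).T
    return cv2.projectPoints(np.array(P,float).reshape(-1,3),cv2.Rodrigues(A)[0],-A@np.array(c["origin"]),K,np.array(c["dist"]))[0].reshape(-1,2)
def tri(c1,p1,c2,p2):
    o1,d1=ray(c1,[p1]);o2,d2=ray(c2,[p2]);d1=d1[0];d2=d2[0]
    s=np.linalg.lstsq(np.c_[d1,-d2],o2-o1,rcond=None)[0]
    a,b=o1+d1*s[0],o2+d2*s[1]; return (a+b)/2,np.linalg.norm(a-b)
E
cat > a.py <<'E'
from h import *
import pickle
C={n:read_camera(n) for n in("side","top","wrist")}
pickle.dump(C,open("c0.pkl","wb"))
for n,c in C.items():
    print(n,c["attitude"],np.round(c["origin"],3),c["fx"],c["dist"])
    cv2.imwrite(f"pics/{n}0.png",cv2.resize(c["color"],(800,600)))
print(readout.read_state(),bot.tip_extent)
E
python3 a.py
```

```text
side [-0.742646    2.33826275 -1.41172761] [-0.18   0.86   0.741] 360.96732791821097 [-0.0394204  0.         0.         0.         0.       ]
top [-2.11332326  2.17985224 -0.11478736] [ 0.348 -0.127  1.454] 373.57785528476967 [-0.04812047  0.          0.          0.          0.        ]
wrist [ 2.40113849 -1.63428071 -0.23313696] [ 0.313 -0.601  0.375] 280.8669263752664 [-0.01932665  0.          0.          0.          0.        ]
{'time': 0.15, 'q': array([-1.23192157e+00,  2.64618749e-01,  1.60511106e+00, -1.51744223e-05,
        1.27368982e+00, -3.69084022e-02]), 'joint_vel': array([-3.63619793e-05, -2.75166852e-03, -3.61990618e-03, -5.27587147e-04,
        3.21369916e-04,  9.39957105e-05]), 'joint_torque': array([ 2.58163245e-04, -5.15907061e+01, -3.67959273e+01,  9.02597122e-06,
        8.07157281e-03, -2.52149704e-05]), 'tool_pos': array([ 0.24752868, -0.62737669,  0.24719453]), 'tcp_rot': array([-3.08452779e+00, -5.86481696e-01,  4.53915184e-04]), 'wrist_force': array([-0.09964089,  1.0650171 , -0.49013772]), 'torque': array([ 0.07772633, -0.03809044, -0.01350099]), 'grip_force': 0.0, 'width': 1.0035100420809553} 0.017
```

View pics/side0.png

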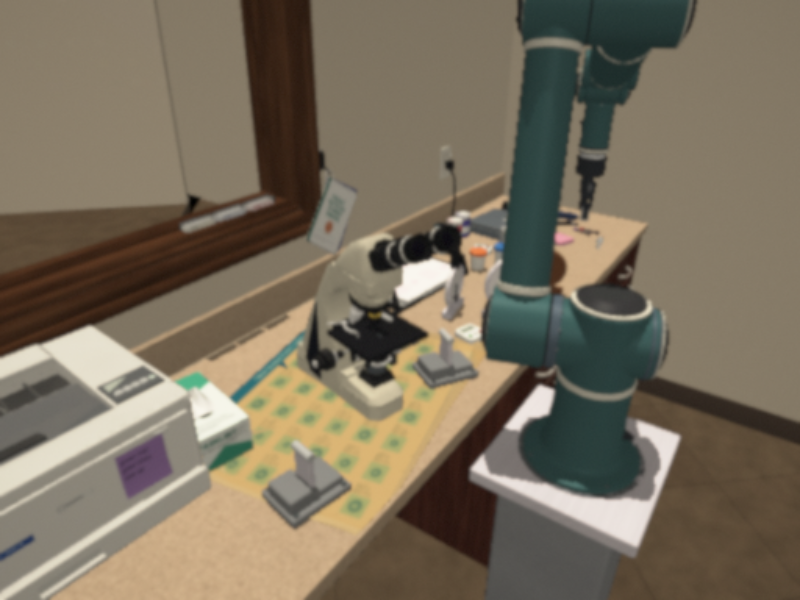

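View pics/top0.png

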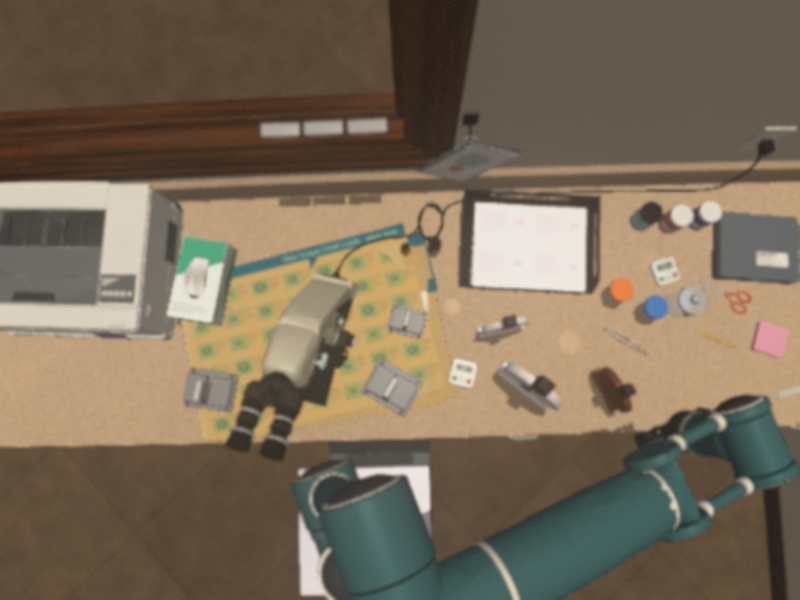

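Top view (800x600). Gauge-like: (500,327) small white, (530,387) large white, (612,390) brown. I choose (500,327). Rest-like: (407,320), (392,387), (210,390). I choose the smallest, (407,320). Both get checked in one close crop.

```bash
cat > b.py <<'E'
from h import *
import pickle
C=pickle.load(open("c0.pkl","rb"));t=C["top"]
s=.64
for n,p in dict(small=(500,327),big=(530,387),brown=(612,390),r1=(407,320),r2=(392,387),r3=(210,390),timer=(463,373),timer2=(665,270)).items():
    print(n,onz(t,[np.array(p)*s],0.03).round(3))
im=t["color"][185:270,235:370]
cv2.imwrite("pics/crop.png",cv2.resize(im,None,fx=5.9,fy=5.9,interpolation=cv2.INTER_CUBIC))
E
python3 b.py
```

```text
small [[ 0.48  -0.347  0.03 ]]
big [[ 0.333 -0.412  0.03 ]]
brown [[ 0.319 -0.61   0.03 ]]
r1 [[ 0.505 -0.12   0.03 ]]
r2 [[ 0.343 -0.078  0.03 ]]
r3 [[0.348 0.368 0.03 ]]
timer [[ 0.371 -0.251  0.03 ]]
timer2 [[ 0.609 -0.764  0.03 ]]
```

View pics/crop.png

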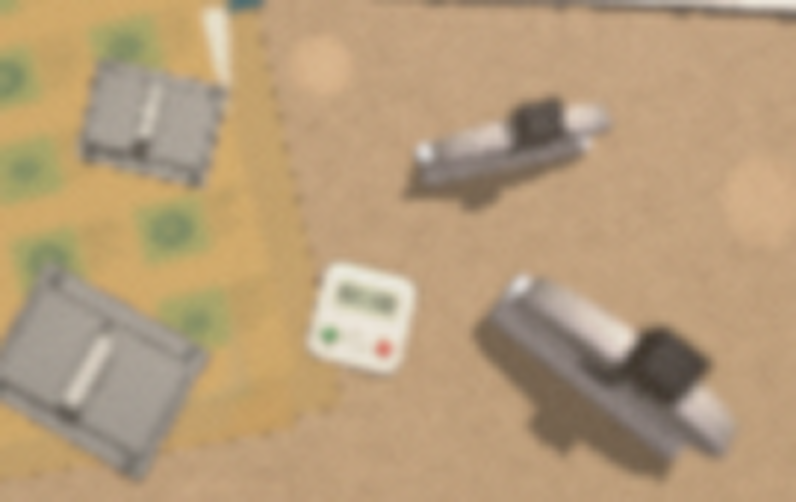

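Crop: the small white gauge is at crop (510,140), with its grip at (540,120). The large white gauge is at (610,370). The smallest rest is at (152,120), stud running from (153,85) to (143,138). The choice holds, next I work out the rough poses.

```bash
cat > b2.py <<'E'
from h import *
import pickle
C=pickle.load(open("c0.pkl","rb"));t=C["top"]
f=lambda *p:np.array(p,float)/5.9+np.array([235,185])-.4
g=onz(t,f((540,110)),.18);print("grip",g)
d=onz(t,f((422,153),(608,115)),.076);print("dial",d,np.linalg.norm(d[0]-d[1]),d.mean(0))
b=onz(t,f((418,182),(588,145)),.018);print("bar",b,np.linalg.norm(b[0]-b[1]))
for q in(d,b):v=q[0]-q[1];print("yaw",np.degrees(np.arctan2(-v[0],v[1])))
r=onz(t,f((103,65),(225,92),(200,185),(82,155)),.022);print("rest",r.round(3),r.mean(0),np.linalg.norm(r-np.roll(r,1,0),axis=1))
s=onz(t,f((153,85),(141,140)),.076);print("stud",s,s.mean(0),np.linalg.norm(s[0]-s[1]));v=s[0]-s[1];print(np.degrees(np.arctan2(v[1],v[0])))
S=readout.read_state();print(R.from_rotvec(S["tcp_rot"]).as_matrix().round(3))
w=C["wrist"];T=R.from_rotvec(S["tcp_rot"]).as_matrix()
print("cam in tool",T.T@(np.array(w["origin"])-S["tool_pos"]),(T.T@att(w)).round(3),w["cx"],w["cy"])
E
python3 b2.py
```

```text
grip [[ 0.48648614 -0.34547673  0.18      ]]
dial [[ 0.47307267 -0.28800873  0.076     ]
 [ 0.49324138 -0.4057845   0.076     ]] 0.11949020072254134 [ 0.48315702 -0.34689661  0.076     ]
bar [[ 0.45944628 -0.29129545  0.018     ]
 [ 0.4800816  -0.40333211  0.018     ]] 0.1139211535688673
yaw 9.717455543855499
yaw 10.435986010275382
rest [[ 0.543 -0.088  0.022]
 [ 0.522 -0.168  0.022]
 [ 0.462 -0.149  0.022]
 [ 0.484 -0.073  0.022]] [ 0.50250453 -0.11943282  0.022     ] [0.06079242 0.08189125 0.06317183 0.07940948]
stud [[ 0.52145455 -0.12084774  0.076     ]
 [ 0.48688497 -0.11222305  0.076     ]] [ 0.50416976 -0.11653539  0.076     ] 0.03562921700948394
-14.00863228301415
[[ 0.93   0.367 -0.001]
 [ 0.367 -0.93   0.002]
 [ 0.    -0.002 -1.   ]]
cam in tool [ 0.07076486 -0.00037205 -0.12739686] [[-0.001 -0.962 -0.275]
 [ 1.    -0.    -0.002]
 [ 0.002 -0.275  0.962]] 256.62044327029633 190.60861070959436
```

>>> jog_arm:
  deltas: [0, 0, -0.05, 0, 0, 0, 1, 0, 0, -0.1, 0, 0, 0, 1, 0.04, -0.02, -0.1, 0, 0, 2, 1, 0.08, -0.045, -0.1, 0, 0, 4, 1, 0.12, -0.065, -0.1, 0, 0, 6, 1, 0.16, -0.09, -0.1, 0, 0, 8, 1, 0.2, -0.11, -0.1, 0, 0, 10, 1, 0.24, -0.13, -0.1, 0, 0, 11.5, 1]

```text
time: 0.95
tool_pos: [0.424, -0.4172, 0.348]
tcp_rot: [-3.13, -0.272, 0.0]
wrist_force: [0.6, -0.6, 0.2]
width: 0.995
grip_force: 0.0
```

```bash
cat > st.py <<'E'
from h import *
S=readout.read_state();T=R.from_rotvec(S["tcp_rot"]).as_matrix()
for k in("time","tool_pos","wrist_force","torque","grip_force","width"):print(k,np.round(S[k],4))
print("yaw",np.degrees(np.arctan2(T[1,0],T[0,0])),T[:,2].round(3))
E
python3 st.py
```

```text
time 0.95
tool_pos [ 0.424  -0.4172  0.348 ]
wrist_force [ 0.5977 -0.5983  0.1999]
torque [-0.0412  0.0191 -0.0174]
grip_force 0.0
width 0.9952
yaw 9.94692792004889 [-0.  0. -1.]
```

>>> jog_arm:
  deltas: [0.035, -0.03, 0, 0, 0, 0, 1, 0.073, -0.059, 0, 0, 0, 0, 1, 0.073, -0.059, 0.01, 0, 0, 0, 1, 0.073, -0.059, 0.01, 0, 0, 0, 1]

```text
time: 1.35
tool_pos: [0.4848, -0.3466, 0.3363]
tcp_rot: [-3.127, -0.279, 0.004]
wrist_force: [-0.1, -0.8, 0.5]
width: 0.998
grip_force: 0.0
```

```bash
cat > w1.py <<'E'
from h import *
import pickle
exec(open("st.py").read())
w=read_camera("wrist");pickle.dump(w,open("w1.pkl","wb"))
cv2.imwrite("pics/w1.png",cv2.resize(w["color"],(800,600)))
E
python3 w1.py
```

```text
time 1.35
tool_pos [ 0.4848 -0.3466  0.3363]
wrist_force [-0.1423 -0.763   0.455 ]
torque [-0.0193 -0.0116  0.0239]
grip_force 0.0
width 0.9977
yaw 10.195463491620236 [-0.003  0.001 -1.   ]
```

View pics/w1.png

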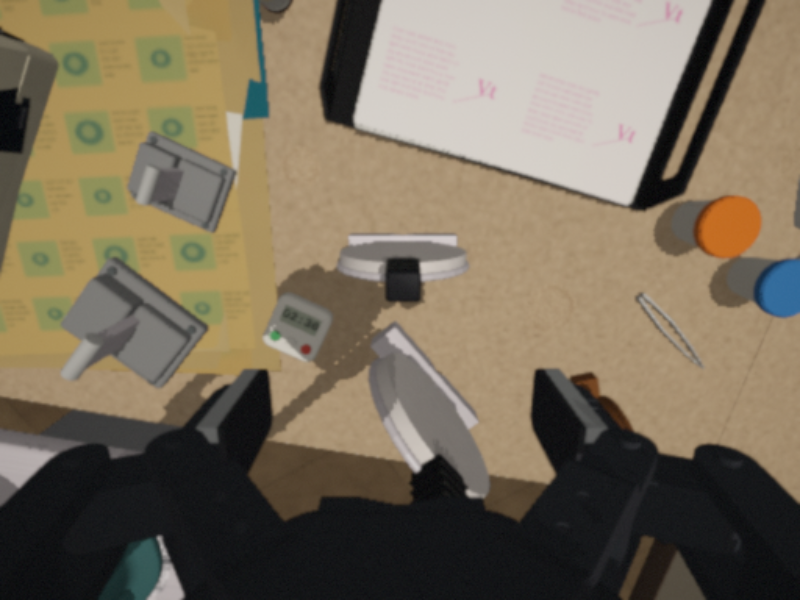

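Wrist view: the gauge is square to the jaws, with its grip top face around (404,289) and the foot bar's back edge from (349,236) to (457,236). The small rest is at (180,180), stud crown about (140,185) to (180,165).

```bash
cat > m1.py <<'E'
from h import *
import pickle
w=pickle.load(open("w1.pkl","rb"));im=w["color"];s=.64
sub=im[140:200,235:285].max(2); m=(sub<70).astype(np.uint8)
k=cv2.connectedComponentsWithStats(m);j=1+np.argmax(k[2][1:,4]);print(k[2][j]+np.array([235,140,0,0,0]))
x,y,ww,hh,_=k[2][j]+np.array([235,140,0,0,0])
g=onz(w,[(x,y+hh-1),(x+ww-1,y+hh-1)],.18);print("front top edge",g,g.mean(0),np.linalg.norm(g[0]-g[1]))
v=g[0]-g[1];print("yaw",np.degrees(np.arctan2(-v[0],v[1])))
b=onz(w,np.array([(349,235.5),(457,235.5)])*s,.018);v=b[0]-b[1];print("bar",b,b.mean(0),np.linalg.norm(v),np.degrees(np.arctan2(-v[0],v[1])))
# rest: top face corners
r=onz(w,np.array([(152,133),(236,172),(211,231),(131,183)])*s,.01);print("rest",r.round(3),r.mean(0))
t=onz(w,np.array([(155,168),(145,203)])*s,.076);print(t,t.mean(0))
cv2.imwrite("pics/rest.png",np.hstack([cv2.resize(im[75:155,75:160],None,fx=4.6,fy=4.6,interpolation=2),cv2.resize(im[140:205,225:305],None,fx=4.9,fy=4.9*368/318.5,interpolation=2)[:368]]))
E
python3 m1.py
```

```text
[247 165  23  28 597]
front top edge [[ 0.47051364 -0.33759633  0.18      ]
 [ 0.47461826 -0.3603899   0.18      ]] [ 0.47256595 -0.34899312  0.18      ] 0.0231601925080824
yaw 10.20829458157109
bar [[ 0.48321191 -0.29142819  0.018     ]
 [ 0.50260936 -0.39942956  0.018     ]] [ 0.49291063 -0.34542887  0.018     ] 0.10972947023137021 10.18198172072881
rest [[ 0.548 -0.086  0.01 ]
 [ 0.525 -0.17   0.01 ]
 [ 0.461 -0.149  0.01 ]
 [ 0.496 -0.066  0.01 ]] [ 0.5075106  -0.11758194  0.01      ]
[[ 0.52062465 -0.12498695  0.076     ]
 [ 0.48941822 -0.11707715  0.076     ]] [ 0.50502143 -0.12103205  0.076     ]
```

View pics/rest.png

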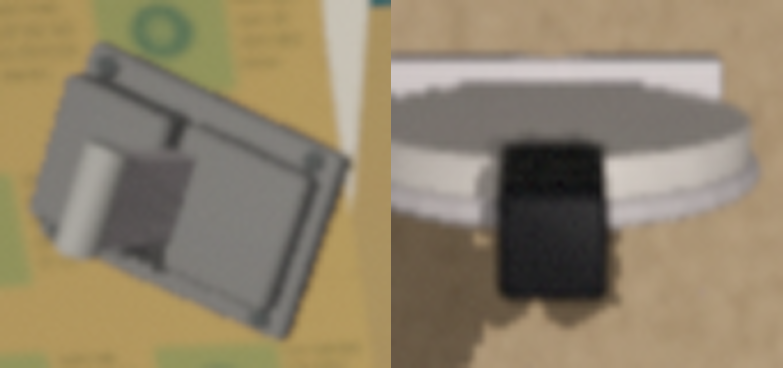

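Crop: the stud crown runs from (105,145) to (75,255) and the grip top face is a clean 23 mm square in the measured place. Positions agree with the top view to about 4 mm. Descending to grip.

>>> jog_arm:
  deltas: [-0.003, 0, 0.05, 0, 0, 0, 1, -0.003, 0, 0.1, 0, 0, 0, 1, -0.003, 0, 0.14, 0, 0, 0, 1, -0.003, 0, 0.165, 0, 0, 0, 1, -0.003, 0, 0.18, 0, 0, 0, 1, -0.003, 0, 0.18, 0, 0, 0, 0.2, -0.003, 0, 0.18, 0, 0, 0, -0.1, -0.003, 0, 0.18, 0, 0, 0, -0.3]
  squeeze: 50

```text
time: 2.2
tool_pos: [0.483, -0.35, 0.1608]
tcp_rot: [3.127, 0.273, 0.005]
wrist_force: [0.0, -0.8, 0.7]
width: 0.517
grip_force: 0.0
```

>>> jog_arm:
  deltas: [0, 0, 0, 0, 0, 0, -0.6, 0, 0, 0, 0, 0, 0, -1, 0, 0, 0, 0, 0, 0, -1, 0, 0, 0, 0, 0, 0, -1]

```text
time: 2.6
tool_pos: [0.4829, -0.3491, 0.1602]
tcp_rot: [3.127, 0.275, 0.003]
wrist_force: [-1.4, 1.4, 6.3]
width: 0.275
grip_force: 54.3
```

```bash
python3 st.py
```

```text
time 2.6
tool_pos [ 0.4829 -0.3491  0.1602]
wrist_force [-1.3516  1.359   6.2611]
torque [-0.0959  0.0779 -0.0714]
grip_force 54.2757
width 0.275
yaw 10.052421610425847 [ 0.002 -0.002 -1.   ]
```

>>> jog_arm:
  deltas: [0, 0, -0.015, 0, 0, 0, -1, 0, 0, -0.04, 0, 0, 0, -1, 0, 0, -0.08, 0, 0, 0, -1, 0, 0, -0.12, 0, 0, 0, -1, 0, -0.02, -0.145, 0, 0, 2, -1, 0, -0.05, -0.15, 0, 0, 5, -1, -0.003, -0.09, -0.15, 0, 0, 8, -1, -0.006, -0.13, -0.15, 0, 0, 12, -1]

```text
time: 3.4
tool_pos: [0.4527, -0.2205, 0.3089]
tcp_rot: [-3.141, 0.059, -0.0]
wrist_force: [0.2, 1.2, -2.8]
width: 0.274
grip_force: 53.0
```

```bash
python3 st.py
```

```text
time 3.4
tool_pos [ 0.4527 -0.2205  0.3089]
wrist_force [ 0.1857  1.2066 -2.7701]
torque [-0.0191 -0.0461  0.0198]
grip_force 53.0397
width 0.2743
yaw -2.1645017384033207 [ 0.  0. -1.]
```

>>> jog_arm:
  deltas: [-0.009, -0.04, 0, 0, 0, 4, -1, -0.018, -0.075, 0, 0, 0, 8, -1, -0.025, -0.1, 0, 0, 0, 11, -1, -0.027, -0.109, 0, 0, 0, 12, -1, -0.027, -0.109, 0, 0, 0, 12, -1, -0.027, -0.109, 0, 0, 0, 12, -1]

```text
time: 4.0
tool_pos: [0.43, -0.1118, 0.3085]
tcp_rot: [3.118, -0.38, 0.0]
wrist_force: [0.3, 0.3, -2.5]
width: 0.274
grip_force: 53.0
```

```bash
sed -i 's/w1/w2/g' w1.py; python3 w1.py; sed -i 's/w2/w1/g' w1.py
```

```text
time 4.0
tool_pos [ 0.43   -0.1118  0.3085]
wrist_force [ 0.2706  0.3124 -2.5153]
torque [ 0.0234 -0.0853  0.0004]
grip_force 52.9693
width 0.2744
yaw -13.897409059296557 [ 0.    -0.001 -1.   ]
```

View pics/w2.png

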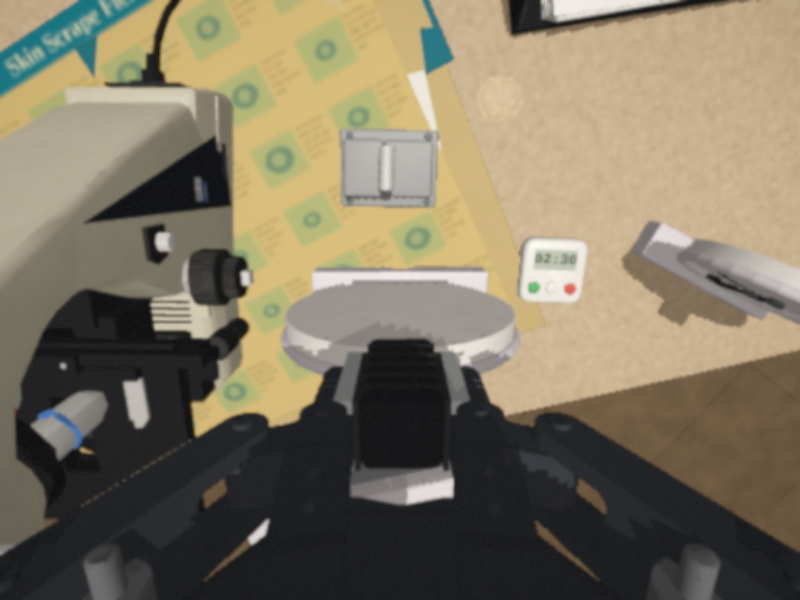

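Wrist view: the gauge is upright in the jaws, its back bar edge running (313,270)-(487,270). The rest is square to it, with stud (387,143)-(386,193) and outer base (341,129)-(437,207). Refining from this view.

```bash
cat > m2.py <<'E'
from h import *
import pickle
w=pickle.load(open("w2.pkl","rb"));im=w["color"];s=.64
S=readout.read_state();T=R.from_rotvec(S["tcp_rot"]).as_matrix();p=S["tool_pos"]
g=cv2.cvtColor(im,6)
for y in(96,102,108,114,120):
    print(y,g[y,236:260])
for y in (90,120):print(g[y,214:284:2])
col=g[84:132,247];print("col",col)
E
python3 m2.py
```

```text
96 [184 185 185 186 187 184 173 167 180 197 213 222 217 204 190 174 166 179
 185 186 186 187 187 187]
102 [183 184 184 183 183 176 155 163 183 201 216 223 217 200 177 167 169 179
 184 184 183 184 184 184]
108 [180 180 180 181 180 173 152 162 185 204 217 224 217 201 181 167 167 177
 182 182 181 181 182 182]
114 [177 178 178 178 177 169 147 163 188 206 219 224 215 199 181 164 166 175
 179 179 179 179 179 178]
120 [174 174 175 175 174 166 145 161 185 202 213 216 206 191 174 162 170 176
 177 177 176 176 176 177]
[190 185 155 153 167 168 170 171 172 172 173 173 173 174 174 161 160 164
 164 163 161 164 164 163 162 163 163 166 166 158 143 166 182 198 189]
[177 181 159 149 171 174 175 173 175 175 174 174 175 174 145 185 213 206
 174 170 177 176 176 176 175 175 174 175 174 174 167 157 171 191 191]
col [176 183 185 184 182 171 161 161 173 203 218 221 222 222 222 222 223 223
 223 224 223 223 224 224 224 224 224 224 224 224 224 224 224 225 225 224
 216 182 132  98  91  89  95 115 148 167 168 151]
```

```bash
cat > m3.py <<'E'
from h import *
import pickle
w=pickle.load(open("w2.pkl","rb"));s=.64
S=readout.read_state();T=R.from_rotvec(S["tcp_rot"]).as_matrix();p=S["tool_pos"]
loc=lambda q:((q-p)@T).round(4)
st=onz(w,[(246.9,92.7),(246.7,120.3)],.076);print("stud tool",loc(st),np.linalg.norm(st[0]-st[1]),"world",st.mean(0).round(4))
v=st[0]-st[1];print("yaw",np.degrees(np.arctan2(v[1],v[0])))
b=onz(w,np.array([(341,129.5),(437,130.5),(436,206),(341,205)])*s,.012);print("base",loc(b),loc(b).mean(0))
g=onz(w,np.array([(313,269),(487,269)])*s,p[2]-.160+.018);print("bar back edge",loc(g),np.linalg.norm(g[0]-g[1]))
t=pickle.load(open("c0.pkl","rb"))["top"]
im=cv2.cvtColor(t["color"],6)[195:213,250:272];print(im)
E
python3 m3.py
```

```text
stud tool [[ 0.0908 -0.0134  0.2325]
 [ 0.0581 -0.0139  0.2325]] 0.03264729564234232 world [ 0.5057 -0.117   0.076 ]
yaw -14.899276785994374
base [[ 0.1077 -0.0561  0.2964]
 [ 0.1069  0.0311  0.2965]
 [ 0.0394  0.0317  0.2965]
 [ 0.0403 -0.0585  0.2964]] [ 0.073575 -0.01295   0.29645 ]
bar back edge [[ 0.0117 -0.0568  0.142 ]
 [ 0.0117  0.0525  0.142 ]] 0.10921770895472548
[[163 151 141 139 139 140 143 148 151 154 157 159 164 169 170 173 174 175
  176 174 184 202]
 [165 147 139 136 141 150 152 156 154 152 157 161 164 166 173 175 174 173
  174 174 180 199]
 [160 148 146 147 147 151 156 158 156 154 158 163 162 161 168 173 173 171
  169 172 177 190]
 [146 140 148 156 157 158 159 161 156 150 155 162 160 160 164 167 166 160
  160 168 172 178]
 [145 139 152 158 161 161 163 164 159 153 163 173 166 156 158 161 160 158
  162 164 158 155]
 [152 148 154 159 160 161 164 163 162 160 173 183 171 161 159 160 157 156
  162 158 144 136]
 [156 155 158 161 162 163 164 163 161 162 178 184 169 160 164 163 162 164
  163 161 146 141]
 [154 154 158 161 162 164 166 164 160 168 187 182 164 158 164 162 166 166
[... 250 characters left out ...]
6 170 160 162 165 166 165 166
  167 167 161 151]
 [154 163 163 162 164 163 164 160 168 189 184 163 158 160 165 165 165 167
  165 162 158 158]
 [153 160 163 162 164 163 163 162 170 185 176 161 159 162 165 164 164 165
  165 158 148 154]
 [143 150 157 159 161 163 161 150 142 146 150 154 162 166 163 164 163 164
  166 157 143 145]
 [117 125 138 145 150 154 149 128 108 112 132 153 161 165 164 165 165 165
  166 159 152 150]
 [106 115 122 120 121 124 126 110  96 107 136 154 163 163 163 164 165 165
  161 157 157 165]
 [119 130 136 125 121 119 124 113 103 112 136 149 151 154 158 162 164 166
  158 149 157 167]
 [132 145 152 151 143 139 141 139 127 124 135 139 138 141 143 148 153 153
  151 142 148 165]]
```

Ridge in tool frame is about (0.0755, -0.012), relative to the gauge. Before seating I lift the gauge and turn its dial towards the side camera, to read the mark angle at better resolution.

>>> jog_arm:
  deltas: [0, 0, -0.03, 0, 0, 2, -1, 0, 0, -0.07, 0, 0, 6, -1, -0.01, 0, -0.11, 0, 0, 10, -1, -0.02, 0, -0.15, 0, 0, 14, -1, -0.03, 0, -0.19, 0, 0, 19, -1, -0.04, 0, -0.22, 0, 0, 24, -1, -0.05, 0, -0.24, 0, 0, 28, -1, -0.05, 0, -0.24, 0, 0, 28, -1]

```text
time: 4.85
tool_pos: [0.3817, -0.1005, 0.5524]
tcp_rot: [-2.932, 1.127, -0.011]
wrist_force: [0.7, -0.6, -3.5]
width: 0.273
grip_force: 53.1
```

>>> jog_arm:
  deltas: [0, 0, 0, 0, 0, 0, -1, 0, 0, 0, 0, 0, 0, -1, 0, 0, 0, 0, 0, 0, -1, 0, 0, 0, 0, 0, 0, -1, 0, 0, 0, 0, 0, 0, -1, 0, 0, 0, 0, 0, 0, -1, 0, 0, 0, 0, 0, 0, -1, 0, 0, 0, 0, 0, 0, -1]

```text
time: 5.65
tool_pos: [0.3816, -0.0997, 0.5483]
tcp_rot: [2.933, -1.125, 0.0]
wrist_force: [-1.0, 0.5, -1.5]
width: 0.275
grip_force: 53.1
```

```bash
cat > s1.py <<'E'
from h import *
import pickle
exec(open("st.py").read());print("q",S["q"].round(3))
L=[read_camera("side") for _ in range(8)];c=L[0]
im=np.mean([x["color"].astype(np.float32) for x in L],0)
# dial face frame: rectify the dial plane (6 mm ahead of mid plane) to a straight-on view
p=S["tool_pos"]; F=lambda y,z,x=-.008:p+T@np.array([x,-y,.160-z])   # gauge y,z
h=.075;Q=[F(h,.076+h),F(-h,.076+h),F(-h,.076-h),F(h,.076-h)]
px=proj(c,Q).astype(np.float32);print(px.round(1))
M=cv2.getPerspectiveTransform(px,np.float32([[0,0],[600,0],[600,600],[0,600]]))
o=cv2.warpPerspective(im.clip(0,255).astype(np.uint8),M,(600,600),flags=cv2.INTER_CUBIC)
cv2.imwrite("pics/dial.png",o);pickle.dump((c,o,T,p),open("dial.pkl","wb"))
E
python3 s1.py
```

```text
time 5.65
tool_pos [ 0.3816 -0.0997  0.5483]
wrist_force [-0.984   0.4987 -1.512 ]
torque [ 0.0285 -0.0117 -0.0353]
grip_force 53.0982
width 0.2751
yaw -41.959309536048764 [ 0. -0. -1.]
q [-0.319 -0.308  1.628 -0.     1.822  1.985]
[[260.9  82. ]
 [309.2  80.1]
 [305.8 128.2]
 [260.3 131.3]]
```

View pics/dial.png

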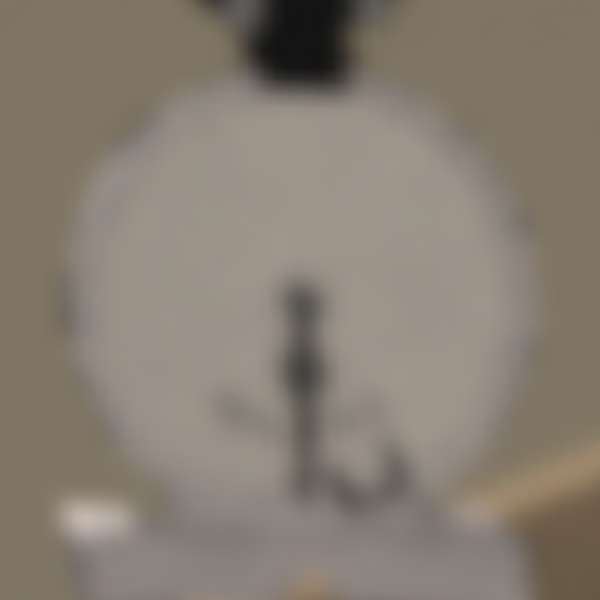

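Rectified dial: hub at (302,300), pointer tip at (302,498) hanging at 0, and the fork mark with dark prongs near (345,490) and (400,465) to the right. Next, the angular profile gives the mark's middle.

```bash
cat > d.py <<'E'
from h import *
import pickle
c,o,T,p=pickle.load(open("dial.pkl","rb"));g=cv2.GaussianBlur(cv2.cvtColor(o,6),(5,5),0).astype(float)
a=np.arange(-.06,.78,.03);print("ang",(a*100).round().astype(int))
for r in(36,40,44,46,48,50,52,54,56):
    x=302+4*r*np.sin(a);y=300+4*r*np.cos(a);print(r,g[y.round().astype(int),x.round().astype(int)].astype(int))
m=(g<110)[430:520,322:430];k=np.argwhere(m);w=110-g[430:520,322:430][m]
q=(k*w[:,None]).sum(0)/w.sum()+[430,322];print("fork centroid",q,np.arctan2(q[1]-302,q[0]-300),np.hypot(q[1]-302,q[0]-300)/4)
E
python3 d.py
```

```text
ang [-6 -3  0  3  6  9 12 15 18 21 24 27 30 33 36 39 42 45 48 51 54 57 60 63
 66 69 72 75 78]
36 [113 103  98  97 101 107 115 124 132 136 137 138 140 140 139 139 139 140
 139 138 137 138 139 141 143 147 148 149 150]
40 [119 109 103 101 105 110 117 124 131 135 137 141 143 144 145 144 142 138
 136 134 135 136 139 143 146 148 150 150 151]
44 [117 106  99  97 101 104 106 109 113 116 123 129 136 139 141 140 135 129
 123 119 121 126 133 141 146 149 151 151 151]
46 [115 106  99  98 102 104 104 104 104 104 111 122 129 135 136 133 129 122
 115 111 114 122 132 139 145 148 150 150 150]
48 [120 111 105 104 108 109 108 105 100  98 103 110 119 123 125 124 120 111
 106 105 111 120 130 139 145 147 148 148 148]
50 [125 119 115 113 116 116 115 110 101  96  97 101 108 113 115 112 108 104
 102 103 110 121 131 139 144 145 145 145 146]
52 [131 127 124 123 125 125 124 118 110 100  98  99 103 107 108 106 103 101
 102 106 114 123 132 140 143 143 144 143 143]
54 [135 133 131 131 131 130 128 124 117 109 106 105 106 109 109 109 107 106
 108 111 118 127 135 139 140 141 141 140 141]
56 [134 134 134 133 132 131 130 128 123 119 117 115 115 116 117 117 117 115
 115 117 121 127 133 136 137 137 137 136 136]
fork centroid [490.8572283  361.02289815] 0.2999227169429496 49.943833515857754
```

>>> jog_arm:
  deltas: [0.015, -0.01, 0.02, 0, 0, -3, -1, 0.035, -0.023, 0.06, 0, 0, -8, -1, 0.055, -0.036, 0.1, 0, 0, -13, -1, 0.075, -0.05, 0.14, 0, 0, -18, -1, 0.09, -0.06, 0.18, 0, 0, -23, -1, 0.1, -0.066, 0.22, 0, 0, -27, -1, 0.105, -0.0695, 0.255, 0, 0, -27.5, -1, 0.105, -0.0695, 0.27, 0, 0, -27.5, -1]

```text
time: 6.85
tool_pos: [0.5045, -0.1177, 0.2735]
tcp_rot: [-3.115, 0.395, 0.011]
wrist_force: [-0.4, 0.2, -2.9]
width: 0.272
grip_force: 52.9
```

>>> jog_arm:
  deltas: [0, 0, 0.005, 0, 0, 0, -1, 0, 0, 0.005, 0, 0, 0, -1, 0, 0, 0.005, 0, 0, 0, -1, 0, 0, 0.005, 0, 0, 0, -1]

```text
time: 7.25
tool_pos: [0.5073, -0.1186, 0.2759]
tcp_rot: [3.116, -0.396, 0.007]
wrist_force: [0.9, 0.1, -2.4]
width: 0.274
grip_force: 52.9
```

```bash
python3 st.py
```

```text
time 7.25
tool_pos [ 0.5073 -0.1186  0.2759]
wrist_force [ 0.9399  0.0958 -2.4397]
torque [ 0.0206  0.0228 -0.0213]
grip_force 52.924
width 0.2736
yaw -14.477155691082686 [ 0.004 -0.001 -1.   ]
```

>>> jog_arm:
  deltas: [0, 0, 0.015, 0, 0, 0, -1, 0, 0, 0.025, 0, 0, 0, -1, 0, 0, 0.032, 0, 0, 0, -1, 0, 0, 0.036, 0, 0, 0, -1, 0, 0, 0.036, 0, 0, 0, -1, 0, 0, 0.036, 0, 0, 0, -1]

```text
time: 7.85
tool_pos: [0.5062, -0.1182, 0.2372]
tcp_rot: [-3.117, 0.396, 0.0]
wrist_force: [0.7, 0.8, -3.1]
width: 0.274
grip_force: 53.0
```

```bash
python3 st.py; cat > s2.py <<'E'
from h import *
import pickle,sys
L=[read_camera("wrist") for _ in range(1)];w=L[0]
cv2.imwrite(sys.argv[1],cv2.resize(w["color"],(800,600)))
E
python3 s2.py pics/w3.png
```

```text
time 7.85
tool_pos [ 0.5062 -0.1182  0.2372]
wrist_force [ 0.689   0.7691 -3.1003]
torque [ 0.0472 -0.0264 -0.008 ]
grip_force 53.0118
width 0.2739
yaw -14.46945421127649 [-0.  0. -1.]
```

View pics/w3.png

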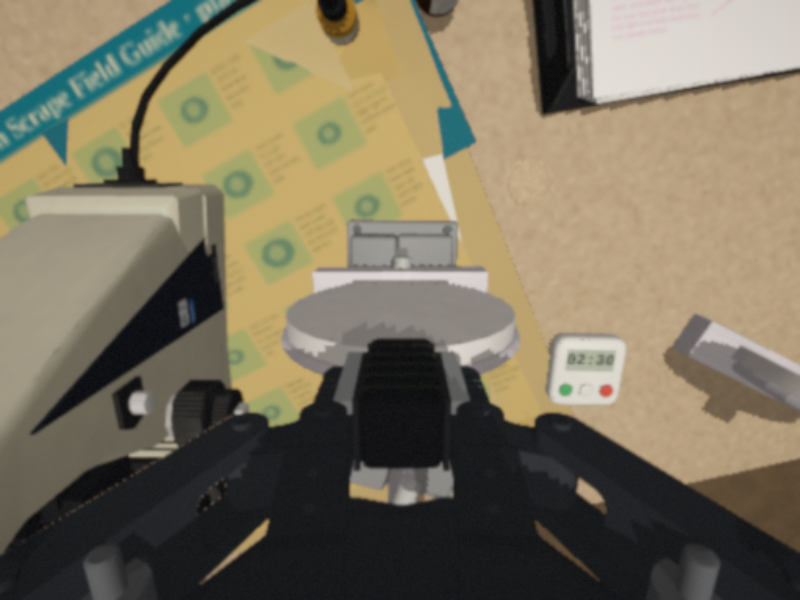

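The stud shows at (401,262) behind and (403,485) in front, central to the foot bar (313 to 487). The gauge is aligned, lowering gently.

>>> jog_arm:
  deltas: [0, 0, 0.003, 0, 0, 0, -1, 0, 0, 0.006, 0, 0, 0, -1, 0, 0, 0.008, 0, 0, 0, -1, 0, 0, 0.009, 0, 0, 0, -1, 0, 0, 0.009, 0, 0, 0, -1]

```text
time: 8.4
tool_pos: [0.5061, -0.1185, 0.2282]
tcp_rot: [3.116, -0.395, -0.0]
wrist_force: [-1.0, -1.0, -2.0]
width: 0.275
grip_force: 53.3
```

>>> jog_arm:
  deltas: [0, 0, 0.001, 0, 0, 0, -1, 0, 0, 0.001, 0, 0, 0, -1, 0, 0, 0.002, 0, 0, 0, -1, 0, 0, 0.002, 0, 0, 0, -1]

```text
time: 8.8
tool_pos: [0.5065, -0.1189, 0.2274]
tcp_rot: [3.115, -0.395, 0.002]
wrist_force: [-2.4, -2.8, 5.4]
width: 0.276
grip_force: 54.2
```

```bash
python3 st.py
```

```text
time 8.8
tool_pos [ 0.5065 -0.1189  0.2274]
wrist_force [-2.3603 -2.7721  5.4295]
torque [-0.8021  0.6795 -0.0189]
grip_force 54.1687
width 0.2762
yaw -14.460969358074117 [ 0.001 -0.001 -1.   ]
```

>>> jog_arm:
  deltas: [0, 0.0068, 0.0001, 2.5, 0, 0, -1, 0, 0.0137, 0.0006, 5, 0, 0, -1, 0, 0.0205, 0.0013, 7.5, 0, 0, -1, 0, 0.0273, 0.0024, 10, 0, 0, -1]

```text
time: 9.2
tool_pos: [0.5, -0.1455, 0.225]
tcp_rot: [-2.944, 0.373, -0.037]
wrist_force: [-1.4, -2.5, 1.9]
width: 0.271
grip_force: 53.9
```

```bash
python3 st.py
```

```text
time 9.2
tool_pos [ 0.5    -0.1455  0.225 ]
wrist_force [-1.3727 -2.4842  1.9124]
torque [-0.557   0.4505  0.0499]
grip_force 53.8982
width 0.2706
yaw -14.46633044990175 [ 0.046  0.168 -0.985]
```

>>> jog_arm:
  deltas: [0, 0.0068, 0.0003, 2.5, 0, 0, -1, 0, 0.0137, 0.001, 5, 0, 0, -1, 0, 0.0205, 0.0018, 7.5, 0, 0, -1, 0, 0.0267, 0.0028, 9.8, 0, 0, -1, 0, 0.0267, 0.0028, 9.8, 0, 0, -1, 0, 0.0267, 0.0028, 9.8, 0, 0, -1, 0, 0.0267, 0.0028, 9.8, 0, 0, -1, 0, 0.0267, 0.0028, 9.8, 0, 0, -1]

```text
time: 10.0
tool_pos: [0.4939, -0.1706, 0.218]
tcp_rot: [-2.777, 0.353, -0.066]
wrist_force: [-2.3, -3.3, 5.8]
width: 0.274
grip_force: 54.4
```

>>> jog_arm:
  deltas: [0, 0, 0, 0, 0, 0, -1, 0, 0, 0, 0, 0, 0, -1, 0, 0, 0, 0, 0, 0, -1, 0, 0, 0, 0, 0, 0, -1, 0, 0, 0, 0, 0, 0, -1, 0, 0, 0, 0, 0, 0, -1, 0, 0, 0, 0, 0, 0, -1, 0, 0, 0, 0, 0, 0, -1]

```text
time: 10.8
tool_pos: [0.4939, -0.1706, 0.218]
tcp_rot: [-2.777, 0.353, -0.066]
wrist_force: [-1.9, -2.9, 5.9]
width: 0.276
grip_force: 54.4
```

```bash
sed 's/dial\./dial2./g' s1.py > s3.py; cat >> s3.py <<'E'
print("lean",np.degrees(np.arcsin(-T[:,1][2])), "pivot",p+T@[0,0,.1575])
E
python3 s3.py; python3 s2.py pics/w4.png
```

```text
time 10.8
tool_pos [ 0.4939 -0.1706  0.218 ]
wrist_force [-1.8536 -2.9209  5.935 ]
torque [-0.3965  0.5083  0.0657]
grip_force 54.4402
width 0.2764
yaw -14.502648403260169 [ 0.087  0.326 -0.941]
q [-0.585  0.05   1.944  0.341  1.278  1.117]
[[250.7 165.1]
 [279.  167.9]
 [268.3 204.2]
 [240.  204.3]]
lean 19.732733096543853 pivot [ 0.50764756 -0.11919518  0.0697017 ]
```

View pics/dial2.png

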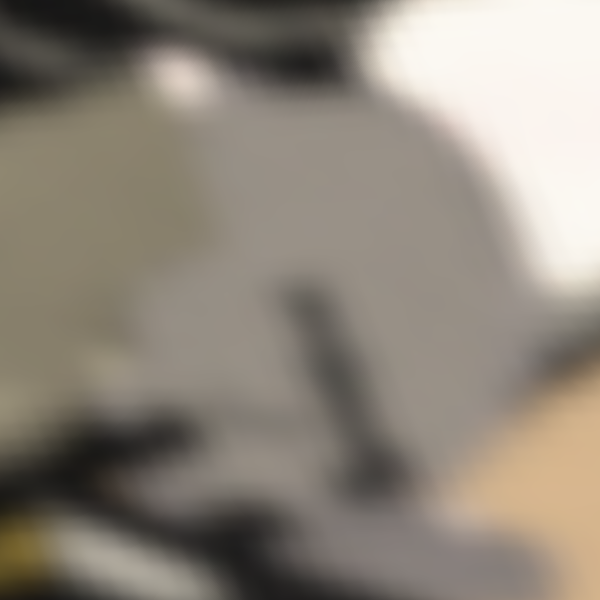

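View pics/w4.png

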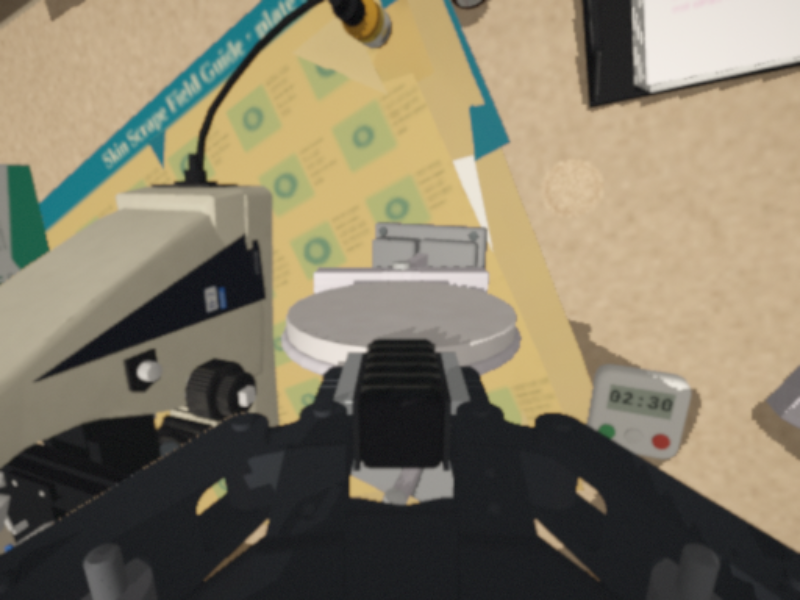

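The pointer ends at about (370,480), midway between the prongs at (340,480) and (405,480). The wrist view shows the gauge unmoved in the jaws, with its foot on the stud. Contact force is about 8 N and the lean is 0.344 rad. Handing in.

```bash
python3 -c "from workcell import finish_job; print(finish_job())"
```

```text
the job is handed in; nothing more can be done
None
```

I handed the job in with the gauge held still on the ridge stud, notch seated with about 8 N of contact. It leans 0.344 rad to the right, and the pointer rests midway between the fork's prongs; no verdict came back.

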